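# Cap a bottle for the autoclave and back it off a quarter turn

## Task

Get the bottle with the blue cap ready for the autoclave: screw its cap down (clockwise) until it bottoms out, then back it off a quarter turn so that it can vent. Finish while still gripping the cap at that setting, so that I can tape it; the bottle stays standing in its bay of the carrier and everything else is left where it is.

Things in the scene. Friction and masses are not known exactly. Their poses are not given: they have to be found in the camera images.
- blue_cap: the blue ribbed screw cap, 54 mm across, 25 mm tall, caught on its bottle's thread and standing a little high. Origin at its centre, half-way up (12.5 mm below its flat top); z is the screw axis, up; a white arrow on top points along its x. Any diameter can be gripped; below its skirt the neck is 38 mm wide and the sloping glass shoulder begins 10 mm below the skirt when tight
- cap_turn (a joint): turn of the blue cap from bottomed out, rad: 0 = bottomed out on a hard stop, growing counterclockwise from above (right-hand thread, 4 mm rise a turn, 0.64 mm per rad). A quarter turn is 1.571. Starts between 3.0 and 6.6 (half a turn to just over one). Friction about 0.07 N m, stays where left; the moment jumps at the stop. Thread ends at 7.4: the cap does not come off
- bottle: the clear glass square bottle under the blue cap: 64 x 64 mm, 143 mm tall to the top of the tight cap, about 0.3 kg, loose in a square bay of the carrier that keeps it from turning (about 1 mm play each side). Origin at the centre of its underside, z up; the cap's axis is its z axis; the tight cap's centre lies 130.5 mm above the origin
- carrier: the fixed stainless steel bottle carrier: 110 mm deep (its x), 420 mm long (its y), three square bays along y at -130, 0 and +130 mm. Bottles stand on its base sheet, 6 mm above the bench; its upper plate is at 48 mm, its end handles reach 78 mm. Origin on the bench at its centre. Which bay holds which bottle varies
- bottle_red: bystander: clear square bottle of the same size with a tight red cap, loose in another bay of the carrier; origin at the centre of its underside; leave alone
- bottle_amber: bystander: amber square bottle of the same size with a tight white cap, loose in another bay of the carrier; origin at the centre of its underside; leave alone
- tape_roll: bystander: roll of cream-coloured autoclave tape lying flat on the bench, 96 mm across, 19 mm tall, origin at the centre of its underside; leave alone
- beaker: bystander: glass beaker on the bench, 68 mm across, 90 mm tall, origin at the centre of its underside; leave alone
- marker: bystander: marker pen with a blue cap lying on the bench, 130 mm long along its x, 15 mm thick, origin under its middle; leave alone
- spatula: bystander: slim steel laboratory spatula lying on the bench, 190 mm long along its x, 12 mm wide, origin under its middle; leave alone
Not all that is in view belongs to the job. What is shaped like the bottle but green is not meant.

How it is judged:
On the way, in this order (a step that is already met when the one before it is completed fails the run):
1. the blue cap is screwed down until it bottoms out (within 0.1 rad of the stop) (value of joint cap_turn below 0.1 rad), for 0.2 s.
2. the cap is backed off a quarter turn (1.571 rad, give or take 0.35) (value of joint cap_turn between 1.22 and 1.92 rad), for 0.2 s.
At the end, for the whole second after the job is handed in: the blue cap, bottomed out before, stands a quarter turn open (1.571 +- 0.35 rad), still, gripped between the fingers (over 2 N, grasp within 28 mm of its centre); its bottle stands upright (within 0.1 rad) in its bay, lifted no more than 4 mm (all of step 2 and velocity of joint cap_turn between -0.1 and 0.1 rad/s and contact force between the fingers and blue_cap above 2 N and distance between the grasp point and blue_cap below 0.028 m and z of bottle in the frame of carrier below 0.01 m and x of bottle in the frame of carrier between -0.01 and 0.01 m and angle between bottle's own z axis and vertical below 0.1 rad); the arm keeps its last pose, push and grip.
It fails at once if the bottle with the blue cap is lifted 20 mm or more, or tipped over (z of bottle in the frame of carrier above 0.026 m or angle between bottle's own z axis and vertical above 0.25 rad).
It fails at once if another bottle is moved by more than 20 mm (distance of any of bottle_red, bottle_amber from where it was at the start of the episode above 0.02 m).
It fails at once if a thing on the bench is moved by more than 30 mm (distance of any of tape_roll, beaker, marker, spatula from where it was at the start of the episode above 0.03 m).
It also fails if it takes over 64 s, if anything falls off the work surface, if the arm or the gripper's body presses on something with over 40 N, if the wrist force passes 120 N, or if a joint passes its speed limit or range.

## Robot

A 6-joint arm with a two-finger parallel gripper is mounted at the origin on the work surface. World frame = base frame: x ahead of the robot, y to its left, z up, the work surface at z = 0. Lengths are in m, angles in rad, forces in N, time in s.
With the tool pointing down it reaches from about 0.375 to 0.975 m from the base axis. Payload 3.8 kg.
Tool frame: the origin (TCP) lies midway between the tips of the shut fingers; the grasp point (between the pads) lies 19 mm behind it; z points along the fingers, y is the direction in which the jaws open and shut (so a half turn about z gives the same grasp; the last joint's range is limited). The gripper opens to 85 mm and grips with 20 to 120 N. Pads are 22 mm wide; open, the fingers measure 114 mm over their backs; the gripper's body (76 mm by 85 mm) begins 54 mm behind the grasp point. The pads swing forward as they close: fully open they stand 13 mm farther back than shut.
Start: joints at [1.253, 0.264, 1.604, -0, 1.274, -0.037], TCP at [0.187, 0.649, 0.231] pointing down, gripper open.
Joint ranges: [-2.63, 2.63], [-0.94, 2.18], [0.31, 2.57], [-1.31, 4.45], [0, 2.66], [-2.55, 2.55]. Speed limits (rad/s): [2.57, 2.57, 3.14, 3.14, 3.14, 3.14].

## Interface

Orientations are given as a rotation vector (axis times angle).
In Python, from workcell import bot gives the robot as it stands. The module is installed in compiled form; this text tells all that it offers.
- The arm moves only by the tool play_rows, never from a script. Its argument "series" is a list of rows, each an object with "translation": the shift along the tool's x, y, z in m, a list of three; "spin": the turn about the tool's z in units of 5 degrees (1.0 is 5 degrees). In form: [{"translation": [dx, dy, dz], "spin": spin}, ...]. A call has 1 to 5 rows; each row shifts and turns the commanded pose from where the row before left it, along the tool's axes as they then stand; what a row does not reach is not made up. A row lasts 1/10 s, in which the tool goes at most 50 mm and 8.59 degrees, less where a joint would pass 70% of its speed; a pose out of reach is approached as far as the arm can. A call is refused whole if a number of a shift passes 0.05 or a number of a turn 1, either way. A call with a gripper value outside its range is refused whole. "jaw" is the gripper's target within -1 to 1 (fully open at 1, half-way at 0, shut at -1), set as the call begins (left out, the last holds). The fingers move at their own pace and stop on an object; "force" is the grip in N (left out, the last holds). Time passes only in rows, so rows that do not move let the fingers close. It gives the time, the measured TCP pose, the force and the opening at its end, in the units of the state.
- bot.read_state(): the state, without advancing time (a new reading comes with each control period).
- bot.read_camera(name): name is "side" or "top" or "wrist"; returns the picture (400x640x3 uint8, blue, green, red); there is no depth.
- bot.get_calibration(name): a dict with "fov_y" (degrees; the focal length in pixels is half the picture's height over the tangent of half this angle, whatever the lens; pixels are square), "cx", "cy" (the principal point, pixels), "R" (3x3) and "t" (3): a world point X has camera coordinates R X + t. Camera axes: x right, y down, z forward; pixel columns grow to the right and rows downward; lengths in m; the calibration is good to about 2 mm. The wrist camera is an equidistant fisheye: a pixel r from the principal point sees the ray r / f radians off the axis. A picture is of the moment at which its call begins: read the wrist's pose just before it. get_calibration takes no time and is no camera call; for the wrist camera it gives the pose at the moment of the call.
- bot.finish_job(): hands the job in, once; it reports no verdict.
The state is a dict: "time": time; "q": joint angles; "joint_vel": joint speeds; "joint_torque": joint torques, N m; "tool_pos": TCP position; "tcp_rot": TCP orientation; "wrist_force": force on the tool from outside, world axes, zero at the start; "torque": the same for the moment, N m; "width": opening from 0.0 (shut) to 1.0 (fully open).
Only numpy, scipy, OpenCV 4.12 (cv2) and the standard library are available. Lean on these libraries where they do the work, as an engineer would, in place of code of your own. Each camera call takes 0.05 s, during which the arm holds its last target. There are 200 camera calls.

## Working session

There is one attempt and no reset: what is moved stays moved. The work goes in short steps, Python scripts to look and compute and a tool call to move; the robot and the scene stay as the last step left them, time stands still between calls to the robot, and variables do not carry over. Pictures are saved under pics/ and viewed, about 8 in all and at most 12, crops included, and the job is handed in when it is done.

Besides the shell and the picture viewer there is one more tool, called after "Call:" as a command line: name --argument value ..., lists and objects as JSON in quotes. play_rows: Moves the arm, as the interface text tells. Its arguments: {"type":"object","properties":{"series":{"type":"array","items":{"type":"object","properties":{"translation":{"type":"array","items":{"type":"number"}},"spin":{"type":"number"}}}},"jaw":{"type":"number"},"force":{"type":"number"}},"required":["series"]}

```bash
mkdir -p pics; python3 - <<'E'
from workcell import bot
import cv2
s=bot.read_state();print({k:s[k] for k in('time','tool_pos','tcp_rot','width','q')})
for n in('top','side'):
    cv2.imwrite(f'pics/{n}0.png',bot.read_camera(n));c=bot.get_calibration(n);print(n,c)
E
```

```text
{'time': 0.0, 'tool_pos': array([0.18681024, 0.64786732, 0.22997352]), 'tcp_rot': array([-0.43955017, -3.11029391,  0.00347303]), 'width': 1.0013604538247727, 'q': array([ 1.25312960e+00,  2.64741826e-01,  1.60536690e+00, -4.78974296e-06,
        1.27372959e+00, -3.68824955e-02])}
top {'fov_y': 56.996046724404096, 'cx': 320.4324873960628, 'cy': 190.24182209884862, 'R': array([[-0.02836858, -0.999432  , -0.01819043],
       [-0.9903453 ,  0.03057157, -0.13520937],
       [ 0.13568868,  0.01417911, -0.99065006]]), 't': array([0.00493627, 0.53137724, 1.03535227])}
side {'fov_y': 51.76919858445934, 'cx': 319.37499845560876, 'cy': 200.73671398088675, 'R': array([[ 0.92697372, -0.37499243, -0.01002038],
       [-0.29035949, -0.70033801, -0.65208745],
       [ 0.2375102 ,  0.60737744, -0.75807754]]), 't': array([-0.50090847,  0.21441535,  1.13349309])}
```

View pics/top0.png

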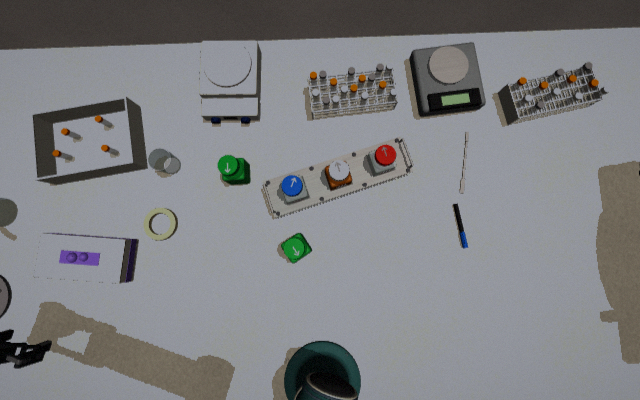

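View pics/side0.png

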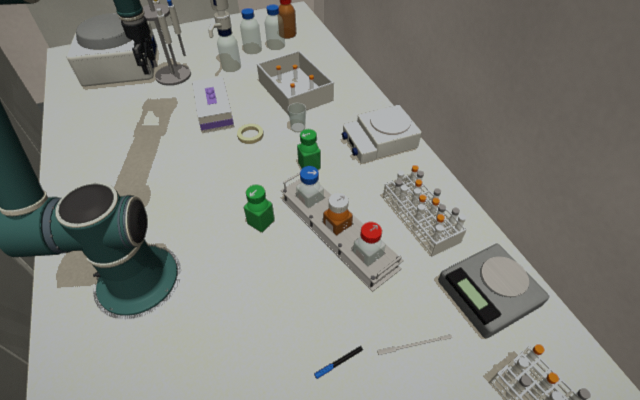

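The top view shows the blue cap on a clear bottle in the carrier's left bay at (292,186), with the white cap at (339,171) and the red at (385,156). In the side view the blue cap is at (309,175).

Things that could be mistaken for it:
- The green bottles, top view (232,167) and (295,248).
- The blue-capped bottles at the back, side view (250,15) and (272,12), which are off the carrier.
- The marker's blue cap, top view (463,242).

I choose the one in the carrier.

```bash
cat > h.py <<'E'
import numpy as np, cv2
from workcell import bot
def ray(c,p,h=400):
    f=h/2/np.tan(np.radians(c['fov_y'])/2)
    d=np.array([(p[0]-c['cx'])/f,(p[1]-c['cy'])/f,1.])
    return -c['R'].T@c['t'], c['R'].T@d
def atz(c,p,z):
    o,d=ray(c,p); return o+d*(z-o[2])/d[2]
def proj(c,X):
    f=200/np.tan(np.radians(c['fov_y'])/2); v=c['R']@X+c['t']; return np.array([c['cx'],c['cy']])+f*v[:2]/v[2]
E
python3 - <<'E'
from h import *
t=cv2.imread('pics/top0.png');s=cv2.imread('pics/side0.png')
ct,cs=bot.get_calibration('top'),bot.get_calibration('side')
a=cv2.resize(t[150:225,255:355],None,fx=6,fy=6,interpolation=cv2.INTER_CUBIC)[:,:400]
b=cv2.resize(s[150:225,275:375],None,fx=6,fy=6,interpolation=cv2.INTER_CUBIC)[:,:400]
cv2.imwrite('pics/crop0.png',np.hstack([a,b]))
for p in [(292,186),(339,171),(385,156)]: print(atz(ct,p,.147))
o1,d1=ray(ct,(292,185));o2,d2=ray(cs,(310,173))
k=np.linalg.lstsq(np.c_[d1,-d2],o2-o1,rcond=None)[0];print(o1+d1*k[0],o2+d2*k[1])
E
```

```text
[0.52957868 0.06155781 0.147     ]
[ 0.56548552 -0.06248245  0.147     ]
[ 0.60171087 -0.18470768  0.147     ]
[0.53232416 0.06157246 0.14632633] [0.53732744 0.06051646 0.14699924]
```

View pics/crop0.png

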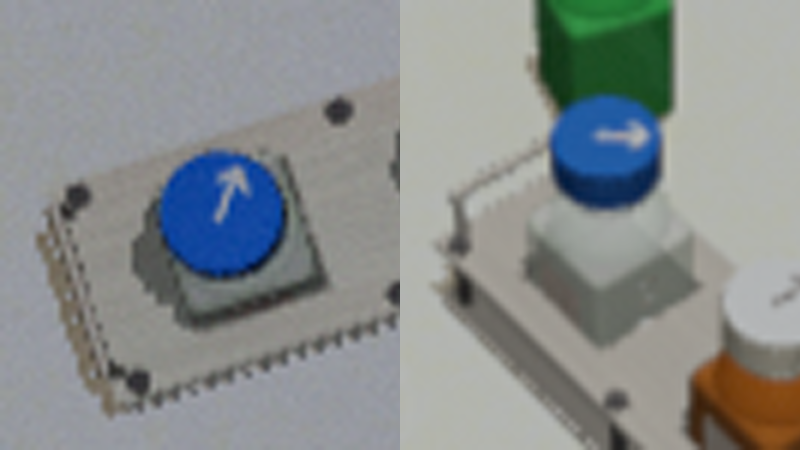

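The crop confirms a blue cap with a white arrow on a clear bottle, in the carrier. It sits at about (0.533, 0.061) with its top near 0.15 m, as expected. I'll move above it and wind the wrist back on the way.

Call:
play_rows --series '[{"translation": [-0.033,-0.031,0.001],"spin": 0},{"translation": [-0.033,-0.031,0.001],"spin": 0},{"translation": [-0.033,-0.031,0.001],"spin": 0},{"translation": [-0.033,-0.031,0.001],"spin": 0},{"translation": [-0.033,-0.031,0.001],"spin": 0}]' --jaw 1 --force 40

```text
time: 0.6
tool_pos: [0.303, 0.452, 0.2256]
tcp_rot: [-0.439, -3.111, 0.001]
wrist_force: [0.2, 0.4, -0.9]
width: 1.001
```

Call:
play_rows --series '[{"translation": [-0.033,-0.031,0.001],"spin": 0},{"translation": [-0.033,-0.031,0.001],"spin": 0},{"translation": [-0.033,-0.031,0.001],"spin": 0},{"translation": [-0.033,-0.031,0.001],"spin": 0},{"translation": [-0.033,-0.031,0.001],"spin": 0}]'

```text
time: 1.1
tool_pos: [0.4185, 0.2574, 0.221]
tcp_rot: [-0.439, -3.111, 0.0]
wrist_force: [0.3, -0.2, -0.4]
width: 1.003
```

Call:
play_rows --series '[{"translation": [-0.033,-0.031,0.001],"spin": 0},{"translation": [-0.033,-0.031,0.001],"spin": 0},{"translation": [-0.033,-0.031,0.001],"spin": 0},{"translation": [-0.033,-0.031,0.001],"spin": 0},{"translation": [0,0,0],"spin": 0}]'

```text
time: 1.6
tool_pos: [0.5126, 0.0991, 0.2168]
tcp_rot: [0.448, 3.109, -0.003]
wrist_force: [0.3, 1.7, -0.6]
width: 1.0
```

Call:
play_rows --series '[{"translation": [0,0,0],"spin": -1},{"translation": [0,0,0],"spin": -1},{"translation": [0,0,0],"spin": -1},{"translation": [0,0,0],"spin": -1},{"translation": [0,0,0],"spin": -1}]'

```text
time: 2.1
tool_pos: [0.51, 0.1042, 0.2168]
tcp_rot: [0.25, -3.13, -0.0]
wrist_force: [0.4, -0.5, -0.2]
width: 1.005
```

Call:
play_rows --series '[{"translation": [0,0,0],"spin": -1},{"translation": [0,0,0],"spin": -1},{"translation": [0,0,0],"spin": -1},{"translation": [0,0,0],"spin": -1},{"translation": [0,0,0],"spin": -1}]'

```text
time: 2.6
tool_pos: [0.5099, 0.1042, 0.2168]
tcp_rot: [0.922, -3.002, -0.001]
wrist_force: [-0.0, 0.6, 0.1]
width: 1.003
```

```bash
cat >> h.py <<'E'
from scipy.spatial.transform import Rotation as Ro
def st():
    s=bot.read_state(); print('t',round(s['time'],2),'p',s['tool_pos'].round(4),'q',np.round(s['q'],3),'F',s['wrist_force'].round(2),'M',s['torque'].round(3),'w',round(s['width'],3))
    return s,Ro.from_rotvec(s['tcp_rot']).as_matrix()
def wproj(c,X):
    f=200/np.tan(np.radians(c['fov_y'])/2); v=c['R']@X+c['t']; r=np.hypot(v[0],v[1]); th=np.arctan2(r,v[2]); return np.array([c['cx'],c['cy']])+f*th*v[:2]/r
def wray(c,p,z):
    f=200/np.tan(np.radians(c['fov_y'])/2); u=np.array([p[0]-c['cx'],p[1]-c['cy']]); th=np.hypot(*u)/f
    d=c['R'].T@np.r_[np.sin(th)*u/np.hypot(*u),np.cos(th)]; o=-c['R'].T@c['t']; return o+d*(z-o[2])/d[2]
E
python3 - <<'E'
from h import *
s,R=st(); print(R.round(3))
c=bot.get_calibration('wrist'); im=bot.read_camera('wrist'); cv2.imwrite('pics/w1.png',im)
hsv=cv2.cvtColor(im,cv2.COLOR_BGR2HSV); m=cv2.inRange(hsv,(100,130,50),(130,255,255))
n,_,S,C=cv2.connectedComponentsWithStats(m)
for i in np.argsort(-S[1:,4])[:3]+1: print(S[i],C[i],wray(c,C[i],.151))
E
```

```text
t 2.6 p [0.5099 0.1042 0.2168] q [ 0.154 -0.019  1.947  0.     1.215 -2.013] F [-0.04  0.6   0.07] M [-0.027 -0.005 -0.066] w 1.003
[[-0.828 -0.561 -0.001]
 [-0.561  0.828  0.   ]
 [ 0.001  0.001 -1.   ]]
[ 220  166   74   75 3852] [257.653946   202.46028037] [0.5294148 0.0617877 0.151    ]
[601 224   9   8  18] [604.5        227.66666667] [0.36143883 0.36172511 0.151     ]
[577 266   4   7  10] [578.6 269.4] [0.41418051 0.36570686 0.151     ]
```

View pics/w1.png

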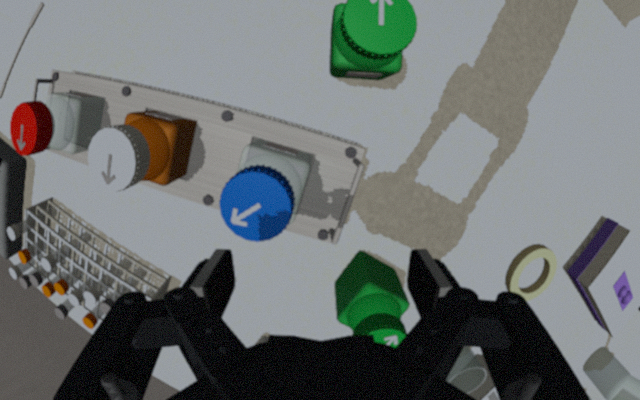

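The wrist view shows the blue cap at (257,202), which gives (0.529, 0.062) and agrees with the earlier estimate. Next I centre over it and finish winding back.

Call:
play_rows --series '[{"translation": [0.004,-0.023,0],"spin": 0},{"translation": [0.004,-0.023,0],"spin": 0},{"translation": [0,0,0],"spin": -1},{"translation": [0,0,0],"spin": -1},{"translation": [0,0,0],"spin": -1}]'

```text
time: 3.15
tool_pos: [0.5292, 0.0612, 0.2168]
tcp_rot: [1.303, -2.858, -0.001]
wrist_force: [0.9, 0.1, 0.2]
width: 1.001
```

Call:
play_rows --series '[{"translation": [0,0,0],"spin": -1},{"translation": [0,0,0.01],"spin": 0},{"translation": [0,0,0.01],"spin": 0},{"translation": [0,0,0],"spin": 0}]'

```text
time: 3.55
tool_pos: [0.5278, 0.061, 0.1945]
tcp_rot: [1.42, -2.798, -0.003]
wrist_force: [-0.3, 0.3, -0.3]
width: 1.002
```

```bash
python3 - <<'E'
from h import *
s,R=st(); print(R.round(3))
c=bot.get_calibration('wrist'); im=bot.read_camera('wrist'); cv2.imwrite('pics/w2.png',im)
hsv=cv2.cvtColor(im,cv2.COLOR_BGR2HSV); m=cv2.inRange(hsv,(100,130,50),(130,255,255))
n,_,S,C=cv2.connectedComponentsWithStats(m)
i=1+np.argmax(S[1:,4]); print(S[i],C[i],wray(c,C[i],.151))
p=s['tool_pos'];print('expect at', wproj(c,np.array([.53,.062,.151])), 'tcp ground proj',wproj(c,np.r_[p[:2],.151]))
for X in ((.530,.062),(.533,.061)): 
  for z in(.149,.152): pass
E
```

```text
t 3.55 p [0.5278 0.061  0.1945] q [ 0.068  0.022  1.948  0.     1.176 -2.442] F [-0.3   0.27 -0.33] M [0.009 0.041 0.025] w 1.002
[[-0.59  -0.807 -0.005]
 [-0.807  0.59  -0.   ]
 [ 0.003  0.004 -1.   ]]
[ 275  184   81   83 4776] [316.56113903 224.36829983] [0.53033973 0.0588113  0.151     ]
expect at [319.90704845 227.76692238] tcp ground proj [321.78420281 224.74147651]
```

View pics/w2.png

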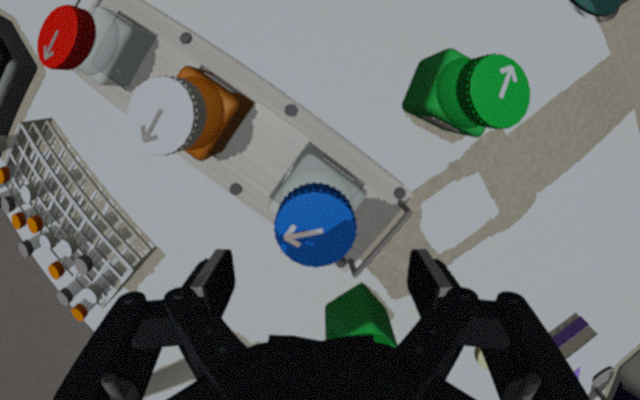

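The cap lies between the fingers at (316,228), about 4 mm off, and its position agrees with (0.532, 0.061). I'll correct that, descend and grip.

Call:
play_rows --series '[{"translation": [-0.0025,-0.0034,0.015],"spin": 0},{"translation": [0,0,0.02],"spin": 0},{"translation": [0,0,0.02],"spin": 0},{"translation": [0,0,0.019],"spin": 0},{"translation": [0,0,0],"spin": 0}]'

```text
time: 4.1
tool_pos: [0.5313, 0.0607, 0.1194]
tcp_rot: [1.42, -2.795, -0.004]
wrist_force: [-0.4, -0.0, -0.1]
width: 1.004
```

Call:
play_rows --series '[{"translation": [0,0,0],"spin": 0},{"translation": [0,0,0],"spin": 0},{"translation": [0,0,0],"spin": 0},{"translation": [0,0,0],"spin": 0},{"translation": [0,0,0],"spin": 0}]' --jaw -1 --force 40

```text
time: 4.6
tool_pos: [0.5346, 0.0611, 0.1245]
tcp_rot: [-1.423, 2.799, -0.001]
wrist_force: [-1.7, 0.6, 5.5]
width: 0.622
```

```bash
python3 - <<'E'
from h import *
s,R=st(); print(R.round(3))
im=bot.read_camera('top');im2=bot.read_camera('side')
a=cv2.resize(im[130:230,240:340],(400,400),interpolation=cv2.INTER_CUBIC);b=cv2.resize(im2[120:220,260:360],(400,400),interpolation=cv2.INTER_CUBIC)
cv2.imwrite('pics/g1.png',np.hstack([a,b]))
E
```

```text
t 4.6 p [0.5346 0.0611 0.1245] q [ 0.067  0.098  2.006  0.     1.035 -2.444] F [-1.68  0.61  5.45] M [ 0.147  0.265 -0.013] w 0.622
[[-0.589 -0.808  0.002]
 [-0.808  0.589  0.   ]
 [-0.001 -0.001 -1.   ]]
```

View pics/g1.png

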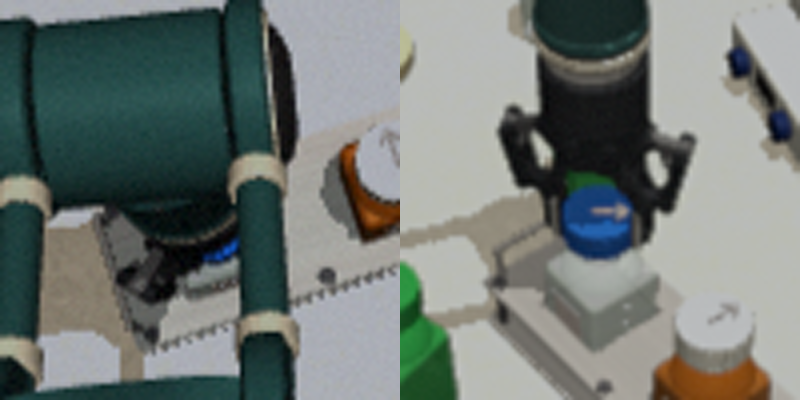

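The grip is good: width 0.622 is about 53 mm, and the side view shows the pads around the cap. I'll relax the 3 mm offset and test the first turn.

Call:
play_rows --series '[{"translation": [-0.0018,-0.0024,-0.002],"spin": 0},{"translation": [0,0,0],"spin": 1},{"translation": [0,0,0],"spin": 1},{"translation": [0,0,0],"spin": 1},{"translation": [0,0,0],"spin": 1}]'

```text
time: 5.2
tool_pos: [0.5362, 0.0608, 0.1248]
tcp_rot: [0.911, -3.005, -0.0]
wrist_force: [-2.7, 0.1, 1.3]
width: 0.62
```

Call:
play_rows --series '[{"translation": [0,0,0],"spin": 1},{"translation": [0,0,0],"spin": 1},{"translation": [0,0,0],"spin": 1},{"translation": [0,0,0],"spin": 1},{"translation": [0,0,0],"spin": 1}]'

```text
time: 5.7
tool_pos: [0.536, 0.0608, 0.1245]
tcp_rot: [0.239, -3.13, 0.0]
wrist_force: [-1.7, 1.4, 0.1]
width: 0.62
```

```bash
python3 - <<'E'
from h import *
s,R=st()
cs=bot.get_calibration('side');im2=bot.read_camera('side')
cv2.imwrite('pics/g2.png',cv2.resize(im2[140:200,280:340],(480,480),interpolation=cv2.INTER_CUBIC))
E
```

```text
t 5.7 p [0.536  0.0608 0.1245] q [ 0.067  0.103  2.001 -0.     1.04  -1.656] F [-1.68  1.36  0.07] M [0.056 0.426 0.052] w 0.62
```

View pics/g2.png

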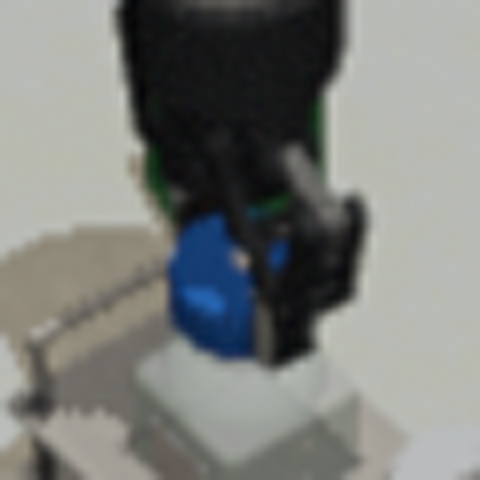

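Call:
play_rows --series '[{"translation": [0,0,0],"spin": 1},{"translation": [0,0,0],"spin": 1},{"translation": [0,0,0],"spin": 1},{"translation": [0,0,0],"spin": 1},{"translation": [0,0,0],"spin": 1}]'

```text
time: 6.25
tool_pos: [0.5357, 0.0608, 0.1242]
tcp_rot: [-0.442, -3.108, 0.001]
wrist_force: [-2.0, -0.2, -1.1]
width: 0.614
```

Call:
play_rows --series '[{"translation": [0,0,0],"spin": 1},{"translation": [0,0,0],"spin": 1},{"translation": [0,0,0],"spin": 1},{"translation": [0,0,0],"spin": 1},{"translation": [0,0,0],"spin": 1}]'

```text
time: 6.75
tool_pos: [0.5353, 0.0608, 0.1239]
tcp_rot: [-1.104, -2.938, 0.003]
wrist_force: [-2.2, 0.2, -1.8]
width: 0.619
```

Call:
play_rows --series '[{"translation": [0,0,0],"spin": 1},{"translation": [0,0,0],"spin": 1},{"translation": [0,0,0],"spin": 1},{"translation": [0,0,0],"spin": 1},{"translation": [0,0,0],"spin": 1}]'

```text
time: 7.25
tool_pos: [0.535, 0.0608, 0.1236]
tcp_rot: [-1.713, -2.629, 0.004]
wrist_force: [-2.6, 0.5, -3.3]
width: 0.618
```

Call:
play_rows --series '[{"translation": [0,0,0],"spin": 1},{"translation": [0,0,0],"spin": 1},{"translation": [0,0,0],"spin": 1},{"translation": [0,0,0],"spin": 1},{"translation": [0,0,0],"spin": 1}]'

```text
time: 7.75
tool_pos: [0.5348, 0.061, 0.1233]
tcp_rot: [-2.242, -2.196, 0.006]
wrist_force: [-2.1, 1.9, -3.6]
width: 0.617
```

```bash
python3 -c "
from h import *
st()"
```

```text
t 7.75 p [0.5348 0.061  0.1233] q [0.067 0.104 2.002 0.    1.04  0.088] F [-2.09  1.86 -3.61] M [0.313 0.614 0.125] w 0.617
```

Each block lowers z by 0.3 mm per 0.44 rad, so the cap is following the thread. I continue and relieve z on the way.

Call:
play_rows --series '[{"translation": [0,0,0.002],"spin": 1},{"translation": [0,0,0],"spin": 1},{"translation": [0,0,0],"spin": 1},{"translation": [0,0,0],"spin": 1},{"translation": [0,0,0],"spin": 1}]'

```text
time: 8.25
tool_pos: [0.5352, 0.0614, 0.1226]
tcp_rot: [-2.665, -1.659, 0.005]
wrist_force: [-4.5, 2.4, 2.0]
width: 0.62
```

```bash
python3 -c "
from h import *
st()"
```

```text
t 8.25 p [0.5352 0.0614 0.1226] q [6.700e-02 1.050e-01 2.003e+00 1.000e-03 1.038e+00 5.240e-01] F [-4.51  2.38  2.01] M [0.532 0.884 0.084] w 0.62
```

Call:
play_rows --series '[{"translation": [0,0,0],"spin": 1},{"translation": [0,0,0],"spin": 1},{"translation": [0,0,0],"spin": 1},{"translation": [0,0,0],"spin": 1},{"translation": [0,0,0],"spin": 1}]'

```text
time: 8.75
tool_pos: [0.5354, 0.0616, 0.1223]
tcp_rot: [-2.961, -1.042, 0.005]
wrist_force: [-3.2, 2.0, -1.1]
width: 0.617
```

```bash
python3 -c "
from h import *
st()"
```

```text
t 8.75 p [0.5354 0.0616 0.1223] q [6.700e-02 1.050e-01 2.003e+00 2.000e-03 1.037e+00 9.600e-01] F [-3.18  1.99 -1.13] M [0.687 0.679 0.063] w 0.617
```

Call:
play_rows --series '[{"translation": [0,0,0],"spin": 1},{"translation": [0,0,0],"spin": 1},{"translation": [0,0,0],"spin": 1},{"translation": [0,0,0],"spin": 1},{"translation": [0,0,0],"spin": 1}]'

```text
time: 9.25
tool_pos: [0.5357, 0.0617, 0.1222]
tcp_rot: [-3.117, -0.377, 0.004]
wrist_force: [-2.6, 2.8, -1.9]
width: 0.618
```

```bash
python3 -c "
from h import *
st()"
```

```text
t 9.25 p [0.5357 0.0617 0.1222] q [6.700e-02 1.060e-01 2.003e+00 2.000e-03 1.036e+00 1.397e+00] F [-2.59  2.83 -1.93] M [0.789 0.416 0.113] w 0.618
```

Call:
play_rows --series '[{"translation": [0,0,0],"spin": 1},{"translation": [0,0,0],"spin": 1},{"translation": [0,0,0],"spin": 1},{"translation": [0,0,0],"spin": 1},{"translation": [0,0,0],"spin": 1}]'

```text
time: 9.75
tool_pos: [0.5361, 0.0616, 0.1221]
tcp_rot: [-3.126, 0.307, 0.003]
wrist_force: [-0.8, 2.7, -3.9]
width: 0.62
```

```bash
python3 -c "
from h import *
st()"
```

```text
t 9.75 p [0.5361 0.0616 0.1221] q [6.700e-02 1.060e-01 2.003e+00 2.000e-03 1.035e+00 1.833e+00] F [-0.79  2.7  -3.93] M [0.731 0.133 0.094] w 0.62
```

Call:
play_rows --series '[{"translation": [0,0,0.001],"spin": 1},{"translation": [0,0,0],"spin": 1},{"translation": [0,0,0],"spin": 1},{"translation": [0,0,0],"spin": 1},{"translation": [0,0,0],"spin": 1}]'

```text
time: 10.25
tool_pos: [0.5362, 0.0616, 0.1217]
tcp_rot: [-2.986, 0.976, 0.003]
wrist_force: [-2.6, 1.8, -0.0]
width: 0.616
```

```bash
python3 -c "
from h import *
s,R=st()
print(R.round(3))"
```

```text
t 10.25 p [0.5362 0.0616 0.1217] q [6.700e-02 1.060e-01 2.003e+00 1.000e-03 1.034e+00 2.269e+00] F [-2.62  1.76 -0.  ] M [0.597 0.325 0.023] w 0.616
[[ 0.807 -0.591 -0.002]
 [-0.591 -0.807  0.001]
 [-0.002  0.    -1.   ]]
```

That is 4.71 rad turned with no moment jump, so the stop is not reached yet. I release, rewind and regrip.

Call:
play_rows --series '[{"translation": [0,0,0],"spin": 0},{"translation": [0,0,0],"spin": 0},{"translation": [0,0,0],"spin": 0},{"translation": [0,0,0],"spin": 0},{"translation": [0,0,0],"spin": 0}]' --jaw 1

```text
time: 10.75
tool_pos: [0.5371, 0.0608, 0.1224]
tcp_rot: [-2.987, 0.972, -0.001]
wrist_force: [-0.2, 0.1, 0.4]
width: 1.0
```

Call:
play_rows --series '[{"translation": [0,0,0],"spin": -1},{"translation": [0,0,0],"spin": -1},{"translation": [0,0,0],"spin": -1},{"translation": [0,0,0],"spin": -1},{"translation": [0,0,0],"spin": -1}]'

```text
time: 11.25
tool_pos: [0.537, 0.0609, 0.1223]
tcp_rot: [3.127, -0.297, 0.0]
wrist_force: [-0.0, 0.7, -0.4]
width: 1.0
```

Call:
play_rows --series '[{"translation": [0,0,0],"spin": -1},{"translation": [0,0,0],"spin": -1},{"translation": [0,0,0],"spin": -1},{"translation": [0,0,0],"spin": -1},{"translation": [0,0,0],"spin": -1}]'

```text
time: 11.75
tool_pos: [0.537, 0.0609, 0.1223]
tcp_rot: [3.118, 0.387, 0.0]
wrist_force: [-0.4, 0.0, 0.0]
width: 0.998
```

Call:
play_rows --series '[{"translation": [0,0,0],"spin": -1},{"translation": [0,0,0],"spin": -1},{"translation": [0,0,0],"spin": -1},{"translation": [0,0,0],"spin": -1},{"translation": [0,0,0],"spin": -1}]'

```text
time: 12.25
tool_pos: [0.537, 0.0609, 0.1223]
tcp_rot: [2.96, 1.052, 0.0]
wrist_force: [-0.4, -0.4, -0.3]
width: 1.003
```

Call:
play_rows --series '[{"translation": [0,0,0],"spin": -1},{"translation": [0,0,0],"spin": -1},{"translation": [0,0,0],"spin": -1},{"translation": [0,0,0],"spin": -1},{"translation": [0,0,0],"spin": -1}]'

```text
time: 12.75
tool_pos: [0.537, 0.0609, 0.1223]
tcp_rot: [2.662, 1.668, 0.0]
wrist_force: [0.2, -0.3, -0.1]
width: 1.002
```

Call:
play_rows --series '[{"translation": [0,0,0],"spin": -1},{"translation": [0,0,0],"spin": -1},{"translation": [0,0,0],"spin": -1},{"translation": [0,0,0],"spin": -1},{"translation": [0,0,0],"spin": -1}]'

```text
time: 13.25
tool_pos: [0.537, 0.0609, 0.1223]
tcp_rot: [2.238, 2.205, 0.0]
wrist_force: [0.8, 0.8, 0.2]
width: 0.999
```

Call:
play_rows --series '[{"translation": [0,0,0],"spin": -1},{"translation": [0,0,0],"spin": -1},{"translation": [0,0,0],"spin": -1},{"translation": [0,0,0],"spin": -1},{"translation": [0,0,0],"spin": -1}]'

```text
time: 13.75
tool_pos: [0.537, 0.0609, 0.1223]
tcp_rot: [1.708, 2.637, 0.0]
wrist_force: [-0.8, -0.5, -0.5]
width: 0.999
```

```bash
python3 - <<'E'
from h import *
s,R=st()
print(R.round(3))
cv2.imwrite('pics/w3.png',bot.read_camera('wrist')); c=bot.get_calibration('wrist')
print('cap top expected',wproj(c,np.array([.5355,.0615,.149])))
E
```

```text
t 13.75 p [0.537  0.0609 0.1223] q [ 0.067  0.106  2.002 -0.     1.033 -0.355] F [-0.84 -0.53 -0.48] M [0.032 0.039 0.005] w 0.999
[[-0.409  0.912  0.   ]
 [ 0.912  0.409 -0.   ]
 [-0.     0.    -1.   ]]
cap top expected [318.32498029 278.11266466]
```

View pics/w3.png

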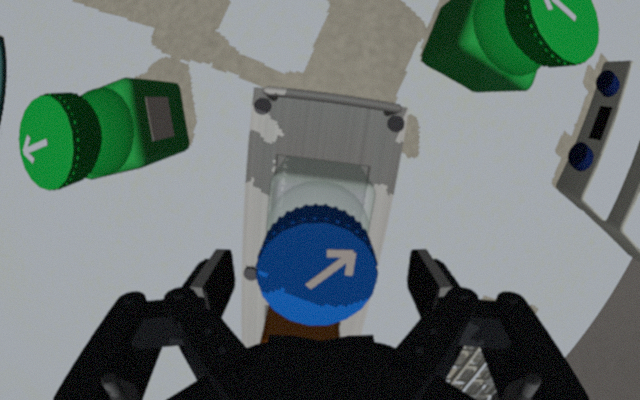

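The cap top is centred between the pads at (317,273), with its arrow running from (308,288) to (357,253). I regrip and turn on.

Call:
play_rows --series '[{"translation": [0,0,0],"spin": 0},{"translation": [0,0,0],"spin": 0},{"translation": [0,0,0],"spin": 0},{"translation": [0,0,0],"spin": 0},{"translation": [0,0,0],"spin": 0}]' --jaw -1 --force 40

```text
time: 14.3
tool_pos: [0.5368, 0.0608, 0.1225]
tcp_rot: [-1.714, -2.633, 0.0]
wrist_force: [-2.2, -1.4, 3.8]
width: 0.62
```

Call:
play_rows --series '[{"translation": [0,0,-0.004],"spin": 1},{"translation": [0,0,0],"spin": 1},{"translation": [0,0,0],"spin": 1},{"translation": [0,0,0],"spin": 1},{"translation": [0,0,0],"spin": 1}]'

```text
time: 14.8
tool_pos: [0.5354, 0.0609, 0.1249]
tcp_rot: [-2.245, -2.195, 0.004]
wrist_force: [-2.4, -0.7, -1.6]
width: 0.623
```

```bash
python3 -c "
from h import *
st()"
```

```text
t 14.8 p [0.5354 0.0609 0.1249] q [0.067 0.102 2.001 0.    1.042 0.09 ] F [-2.43 -0.71 -1.64] M [-0.121  0.477  0.118] w 0.623
```

Call:
play_rows --series '[{"translation": [0,0,0],"spin": 1},{"translation": [0,0,0],"spin": 1},{"translation": [0,0,0],"spin": 1},{"translation": [0,0,0],"spin": 1},{"translation": [0,0,0],"spin": 1}]'

```text
time: 15.3
tool_pos: [0.535, 0.061, 0.1247]
tcp_rot: [-2.667, -1.657, 0.006]
wrist_force: [-2.6, -0.6, -2.1]
width: 0.619
```

```bash
python3 -c "
from h import *
st()"
```

```text
t 15.3 p [0.535  0.061  0.1247] q [0.067 0.102 2.001 0.    1.042 0.526] F [-2.58 -0.59 -2.06] M [-0.043  0.591  0.13 ] w 0.619
```

Net force on z is slightly downward on the tool, so the bottle could be carried a millimetre or so. I push down 4 mm while turning.

Call:
play_rows --series '[{"translation": [0,0,0.002],"spin": 1},{"translation": [0,0,0.002],"spin": 1},{"translation": [0,0,0],"spin": 1}]'

```text
time: 15.6
tool_pos: [0.5367, 0.0617, 0.1225]
tcp_rot: [-2.86, -1.299, -0.0]
wrist_force: [-1.7, 2.7, 1.4]
width: 0.618
```

```bash
python3 -c "
from h import *
st()"
```

```text
t 15.6 p [0.5367 0.0617 0.1225] q [6.800e-02 1.060e-01 2.002e+00 1.000e-03 1.034e+00 7.860e-01] F [-1.66  2.68  1.36] M [0.611 0.405 1.173] w 0.618
```

Call:
play_rows --series '[{"translation": [0,0,0],"spin": 1},{"translation": [0,0,0],"spin": 1},{"translation": [0,0,0],"spin": 1}]'

```text
time: 15.9
tool_pos: [0.5382, 0.0623, 0.1226]
tcp_rot: [-3.005, -0.914, -0.006]
wrist_force: [4.4, 5.9, 0.6]
width: 0.617
```

```bash
python3 -c "
from h import *
st()"
```

```text
t 15.9 p [0.5382 0.0623 0.1226] q [6.800e-02 1.060e-01 2.001e+00 2.000e-03 1.031e+00 1.047e+00] F [4.36 5.89 0.55] M [ 1.117 -0.44   1.158] w 0.617
```

The moment jumped from 0.1 to 1.17 N m, so the cap is on the stop and the pads are slipping on it. I record the arrow, then back off 18 × 5° = 90°.

```bash
python3 - <<'E'
from h import *
import pickle
im=bot.read_camera('wrist'); pickle.dump((im,bot.get_calibration('wrist')),open('a.pkl','wb')); st()
E
```

```text
t 15.95 p [0.5382 0.0623 0.1227] q [6.800e-02 1.060e-01 2.001e+00 2.000e-03 1.031e+00 1.050e+00] F [0.97 4.11 0.74] M [ 0.965 -0.196  1.195] w 0.619
```

Call:
play_rows --series '[{"translation": [0,0,0],"spin": -1},{"translation": [0,0,0],"spin": -1},{"translation": [0,0,0],"spin": -1},{"translation": [0,0,0],"spin": -1},{"translation": [0,0,0],"spin": -1}]'

```text
time: 16.45
tool_pos: [0.5368, 0.0626, 0.1226]
tcp_rot: [-2.73, -1.548, -0.002]
wrist_force: [-2.3, 6.4, 4.1]
width: 0.618
```

Call:
play_rows --series '[{"translation": [0,0,0],"spin": -1},{"translation": [0,0,0],"spin": -1},{"translation": [0,0,0],"spin": -1},{"translation": [0,0,0],"spin": -1},{"translation": [0,0,0],"spin": -1}]'

```text
time: 16.95
tool_pos: [0.5357, 0.0631, 0.1229]
tcp_rot: [-2.329, -2.101, -0.001]
wrist_force: [-6.9, 7.0, 9.4]
width: 0.618
```

Call:
play_rows --series '[{"translation": [0,0,0],"spin": -1},{"translation": [0,0,0],"spin": -1},{"translation": [0,0,0],"spin": -1},{"translation": [0,0,0],"spin": -1},{"translation": [0,0,0],"spin": -1}]'

```text
time: 17.45
tool_pos: [0.5354, 0.0632, 0.1235]
tcp_rot: [-1.819, -2.555, -0.002]
wrist_force: [-7.8, 6.4, 12.5]
width: 0.62
```

Call:
play_rows --series '[{"translation": [0,0,0],"spin": -1},{"translation": [0,0,0],"spin": -1},{"translation": [0,0,0],"spin": -1},{"translation": [0,0,0],"spin": 0},{"translation": [0,0,0],"spin": 0}]'

```text
time: 17.95
tool_pos: [0.536, 0.063, 0.1239]
tcp_rot: [-1.475, -2.77, -0.004]
wrist_force: [-6.8, 6.0, 13.0]
width: 0.621
```

```bash
python3 - <<'E'
from h import *
import pickle
st()
im=bot.read_camera('wrist');c=bot.get_calibration('wrist'); pickle.dump((im,c),open('b.pkl','wb'))
sd=bot.read_camera('side')
a,ca=pickle.load(open('a.pkl','rb'))
cr=lambda i:cv2.resize(i[190:350,250:390],None,fx=2.5,fy=2.5,interpolation=cv2.INTER_CUBIC)
cv2.imwrite('pics/ab.png',np.hstack([cr(a),cr(im)]))
cv2.imwrite('pics/s2.png',cv2.resize(sd[110:230,230:370],None,fx=5,fy=5,interpolation=cv2.INTER_CUBIC))
E
```

```text
t 17.95 p [0.536  0.063  0.1239] q [ 0.068  0.104  2.001  0.004  1.039 -0.526] F [-6.84  6.02 13.01] M [1.142 1.481 0.072] w 0.621
```

View pics/ab.png

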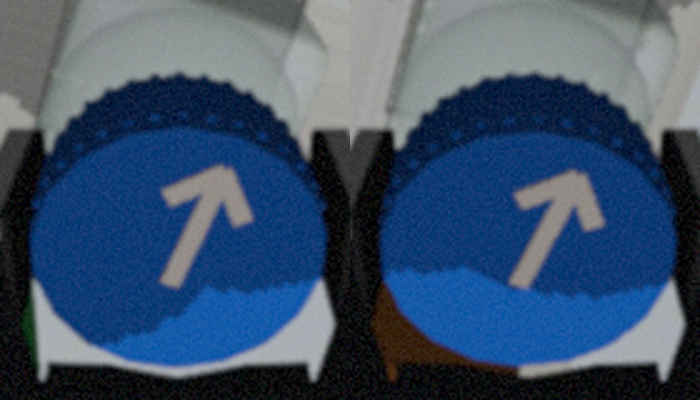

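View pics/s2.png

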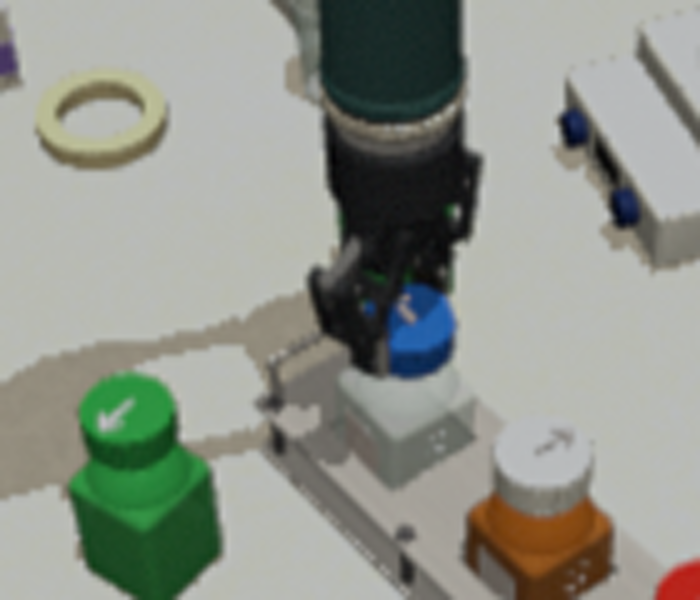

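The arrow keeps the same direction relative to the gripper before, (172,285)→(228,167), and after, (170,285)→(228,172). So the cap followed the full 1.576 rad turn without slipping. The side view shows the bottle upright in its bay, the cap gripped and its neighbours in place. I hand in while still gripping.

```bash
python3 -c "
from h import *
s,_=st();print(np.abs(s['joint_vel']).max())
print(bot.finish_job())"
```

```text
t 18.05 p [0.536 0.063 0.124] q [ 0.068  0.104  2.001  0.005  1.039 -0.526] F [-7.22  7.09 12.23] M [1.191 1.407 0.055] w 0.618
0.0022098329248905323
the job is handed in; nothing more can be done
None
```

The blue cap was screwed down to its stop, backed off a quarter turn, and handed in still gripped at that setting. I turned it about 5.7 rad clockwise in two grips. It had bottomed out when the moment jumped from about 0.1 to 1.17 N m and the pads slipped on the cap.

**Cap opening:** the wrist turned back 1.576 rad, and the cap's arrow kept its direction relative to the gripper, so the cap stands about 1.57 rad open. The joint itself cannot be read, so this comes from the wrist angle and the pictures. The bottle's play in its bay could change it by a few hundredths of a radian.

**At hand-in:** the arm was still, the grip was set to 40 N, and the opening of about 53 mm fits the 54 mm cap. The side view showed the bottle upright in its bay and the things in view around it where they were.

**Less than perfect:** the hand was pressing down on the bottle with about 12 N and sideways with about 10 N, which I left as it was. During the second grip the hand rose about 2.4 mm and may have lifted the bottle slightly. I pushed it back down before the cap reached the stop.

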